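Mount the cup chuck on the potter's wheel and stand a bottle in it

ROBOT

A 7-joint arm with a two-finger parallel gripper is mounted at the origin on the work surface. World frame = base frame: x ahead of the robot, y to its left, z up, the work surface at z = 0. Lengths are in m, angles in rad, forces in N, time in s.
With the tool pointing down it reaches from about 0.4 to 0.85 m from the base axis. Payload 4.4 kg.
Tool frame: the origin (TCP) lies midway between the tips of the shut fingers; the grasp point (between the pads) lies 19 mm behind it (ctrl.tcp_to_grasp is the z of the grasp point in the tool frame, in m); z points along the fingers, y is the direction in which the jaws open and shut (so a half turn about z gives the same grasp; the last joint's range is limited). The gripper opens to 94 mm and grips with 3 to 60 N. Pads are 16 mm wide; open, the fingers measure 119 mm over their backs; the gripper's body (75 mm by 177 mm) begins 78 mm behind the grasp point.
Start: joints at [-1.33, 0.628, 0.038, 1.517, -0.027, 0.996, -0.02], TCP at [0.196, 0.62, 0.205] pointing down, gripper open.
Joint ranges: [-3.06, 3.06], [-0.37, 2.12], [-1.25, 1.32], [0.18, 2.47], [-1.1, 4.24], [0.23, 1.98], [-2.94, 2.94]. Speed limits (rad/s): [2.57, 2.57, 3.14, 3.14, 3.14, 3.14, 3.14].

INTERFACE

Orientations are given as a rotation vector (axis times angle).
In Python, from cell import ctrl gives the robot as it stands. The module is installed in compiled form; this text tells all that it offers. Calls block until the motion is done:
- ctrl.movep(position, orientation): joint-space move of the TCP to a pose.
- ctrl.move_straight(position, frame=None, feed=0.15, f_stop=None): straight line of the TCP; frame=None keeps the orientation; feed is the mean speed in m/s. With f_stop (N) it stops when the force on the tool has changed by that much, and returns True; else False.
- ctrl.move_j(angles): joint-space move.
- ctrl.move_gripper(opening, grasp_force=None): finger opening in m; grasp_force is the grip in N (None keeps the last); returns when the fingers have stopped.
- ctrl.hold(seconds).
- ctrl.ik(position, orientation): joint angles nearest the present ones, or None.
- ctrl.get_state(): the state.
- ctrl.read_camera(name): name is "scene" or "top" or "wrist"; returns a dict with "frame" (420x560x3 uint8, red, green, blue), "depth" (420x560 float32, m along the optical axis (not along the pixel's ray), 0 where there is no reading), "fx", "fy", "cx", "cy" (pixels), "world_to_cam" (4x4, takes a point from world to camera coordinates). Camera axes: x right, y up, looking along -z (the intrinsics and any distortion apply to the point x, -y, -z); pixel columns grow to the right and rows downward; lengths in m; the calibration is good to about 2 mm. A picture is of the moment at which its call begins.
A pose or a line that the arm cannot do raises ctrl.Unreachable and nothing moves.
- ctrl.job_done(): hands the job in, once; it reports no verdict.
The state is a dict: "time": time; "qpos": joint angles; "joint_velocities": joint speeds; "joint_efforts": joint torques, N m; "position": TCP position; "tool_rot": TCP orientation; "ft_force": force on the tool from outside, world axes, zero at the start; "ft_torque": the same for the moment, N m; "grip_width": finger opening in m.
Only numpy, scipy, OpenCV 4.12 (cv2) and the standard library are available. Lean on these libraries where they do the work, as an engineer would, in place of code of your own. Each camera call takes 0.05 s, during which the arm holds its last target.

TASK

Get the wheel ready for banding: pick up the cup chuck (the drilled wooden bat with the collar), rest it lightly on the wheel's three pins, turn it until all three holes find the pins and lower it until it lies flush on the wheel head, without forcing or dropping it. Then stand the round-bellied bottle upright in the collar, gently, and let go; leave everything else on the table where it is.

Things in the scene. Friction and masses are not known exactly. Their poses are not given: they have to be found in the camera images.
- chuck: Cup chuck, loose, 0.3 to 0.5 kg: plywood disc 190 mm across, 12 mm thick, with three 13 mm through holes 70 mm from its centre, 120 degrees apart (one on its +x axis), lower mouths chamfered 1 mm. A dark collar stands on its centre. Origin: centre of the underside, z up. Starts flat on the table.
- chuck_rim (a point): Centre of the collar's upper rim, 52 mm above the chuck's underside. The collar is an upright tube, 64 mm outer and 52 mm inner diameter, from 12 to 52 mm above the underside (a fillet 80 mm across runs round its foot, up to 18 mm): grip it across from above, at any yaw.
- wheel: Tabletop potter's wheel, heavy, fixed where it stands: grey housing 270 x 290 x 98 mm (x, y, z), origin at the centre of its foot on the table. Its aluminium wheel head, 200 mm across, carries three brass pins 10 mm thick and 10 mm tall with bevelled tops, 70 mm from the centre, 120 degrees apart.
- wheel_seat (a point): Centre of the head's flat top, 132 mm above the table: the chuck's origin lies here when home, 10 mm higher while still on the pin tops. Axes are the housing's: the head was left at any angle, not measured, so find the pins by eye or feel. The idle drive holds the head stiffly (1 N m); hard pressing drags it round. Over 40 N on it is forcing.
- bottle: Round-bellied bisque bottle, loose, 0.24 to 0.39 kg, 142 mm tall: foot 40 mm across, widening to 84 mm at z = 44 mm and 90 mm at z = 58 mm, shoulder to z = 97 mm, neck 33 mm thick from z = 102 to 134 mm (grip it here from above), lip 39 mm. Origin: centre of the foot, z up. In the collar its foot hangs about 12 mm below the rim.
- jug: bystander: small bright green plastic jug with glaze, 76 mm across, 68 mm tall, origin under its centre; it and the bottle change places from start to start
- mug: bystander: white mug with brushes, 76 mm across, 85 mm tall (brushes to 200 mm), origin under its centre
- glaze: bystander: white plastic bottle with a purple label, 68 mm across, 165 mm tall, origin under its centre
- tub: bystander: white tub with a blue label, 122 mm across, 94 mm tall, origin under its centre
- tile_pale: bystander: pale test tile 38 x 100 x 8 mm lying flat, origin under its centre
- tile_brown: bystander: brown test tile 38 x 110 x 9 mm lying flat, origin under its centre
Not all that is in view belongs to the job. What is shaped like the bottle but orange or turquoise is not meant.

How it is judged:
On the way:
1. the chuck lies flush on the wheel head, its three holes over the three pins (horizontal distance between chuck and wheel_seat below 0.003 m and z of chuck in the frame of wheel_seat below 0.002 m and angle between chuck's own z axis and vertical below 0.03 rad), for 0.3 s.
At the end, for the whole second after the job is handed in: Chuck flush on the wheel head, pins in its holes (within 3 mm of the seat sideways, under 2 mm above it, tilt under 0.03 rad); bottle in the collar (foot at least 8 mm below the rim, within 6 mm of its centre, tilt under 0.10 rad); both at rest, nothing else moved by over 20 mm (all of step 1 and horizontal distance between bottle and chuck_rim below 0.006 m and z of bottle in the frame of chuck_rim below -0.008 m and angle between bottle's own z axis and vertical below 0.1 rad and linear speed of each of bottle, chuck below 0.02 m/s); the robot touches nothing.
It fails at once if the chuck is pressed or dropped on the wheel with more than 40 N (contact force between chuck and wheel above 40 N).
It fails at once if the bottle is pressed or dropped on the chuck with more than 30 N (contact force between bottle and chuck above 30 N).
It fails at once if another thing on the table is moved by more than 20 mm (distance of any of jug, mug, glaze, tub, tile_pale, tile_brown from where it was at the start of the episode above 0.02 m).
It also fails if it takes over 64 s, if anything falls off the work surface, if the arm or the gripper's body presses on something with over 40 N, if the wrist force passes 120 N, or if a joint passes its speed limit or range.

## Working session

There is one attempt and no reset: what is moved stays moved. The work goes in short steps, each a Python script; the robot and the scene stay as the last script left them, time stands still between calls to the robot, and variables do not carry over. Pictures are saved under pics/ and viewed, and the job is handed in when it is done.

```bash
mkdir -p pics; ls
cat > h.py <<'E'
import numpy as np, cv2, pickle
from cell import ctrl
def snap(n,tag):
    d=ctrl.read_camera(n); cv2.imwrite(f'pics/{tag}.png',cv2.cvtColor(d['frame'],cv2.COLOR_RGB2BGR)); pickle.dump(d,open(f'pics/{tag}.pkl','wb')); return d
def ray(d,u,v):
    T=np.linalg.inv(d['world_to_cam']); r=np.array([(u-d['cx'])/d['fx'],-(v-d['cy'])/d['fy'],-1.0])
    return T[:3,3],T[:3,:3]@r
def onplane(d,u,v,z):
    o,r=ray(d,u,v); return o+r*(z-o[2])/r[2]
def cloud(d):
    h,w=d['depth'].shape; u,v=np.meshgrid(np.arange(w),np.arange(h)); z=d['depth']
    p=np.stack([(u-d['cx'])/d['fx']*z,-(v-d['cy'])/d['fy']*z,-z],-1); T=np.linalg.inv(d['world_to_cam'])
    P=p@T[:3,:3].T+T[:3,3]; P[z==0]=np.nan; return P
def proj(d,p):
    c=d['world_to_cam']@np.r_[p,1]; return d['fx']*c[0]/-c[2]+d['cx'], d['fy']*-c[1]/-c[2]+d['cy']
E
python3 - <<'E'
from h import *
for n in('scene','top','wrist'):
    d=snap(n,n+'0'); print(n,d.keys(),d['fx'],d['cx'],d['cy'],np.linalg.inv(d['world_to_cam'])[:3].round(3).tolist())
s=ctrl.get_state();print(s['time'],s['position'],s['tool_rot'],s['qpos'],ctrl.tcp_to_grasp)
E
```

```text
pics
scene dict_keys(['frame', 'depth', 'fx', 'fy', 'cx', 'cy', 'world_to_cam']) 449.0930802332459 277.16663337769165 205.80336393033622 [[0.651, -0.554, 0.519, 1.116], [0.759, 0.469, -0.451, -0.528], [0.007, 0.688, 0.726, 0.865]]
top dict_keys(['frame', 'depth', 'fx', 'fy', 'cx', 'cy', 'world_to_cam']) 444.2855006200244 278.0467429560089 210.44645553197614 [[-0.019, 0.98, -0.198, 0.356], [-1.0, -0.018, 0.005, -0.05], [0.002, 0.198, 0.98, 1.035]]
wrist dict_keys(['frame', 'depth', 'fx', 'fy', 'cx', 'cy', 'world_to_cam']) 361.83529531022145 282.66335094503756 203.3117500002128 [[0.302, -0.914, -0.272, 0.117], [0.953, 0.289, 0.088, 0.645], [-0.001, -0.285, 0.958, 0.384]]
0.15 [0.19612314 0.6191986  0.20479181] [-4.79987295e-01 -3.10450307e+00  2.17523451e-03] [-1.32981187  0.62911698  0.03845526  1.51808983 -0.02699632  0.99630343
 -0.02000399] -0.0188
```

```bash
python3 -c "
import cv2,numpy as np
print([cv2.imread(f'pics/{n}0.png').shape for n in ('scene','top','wrist')])"
```

```text
[(420, 560, 3), (420, 560, 3), (420, 560, 3)]
```

View pics/scene0.png

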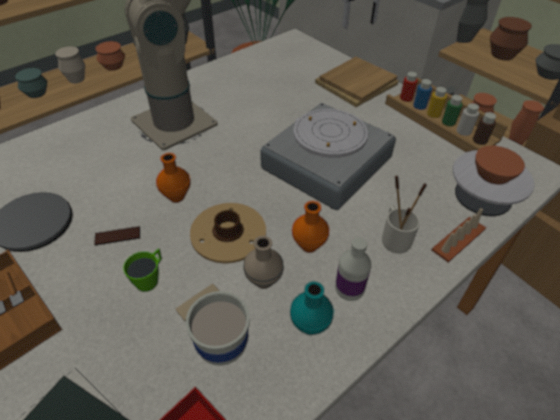

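View pics/top0.png

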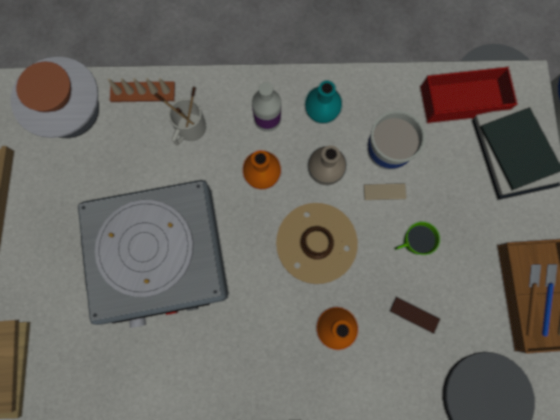

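View pics/wrist0.png

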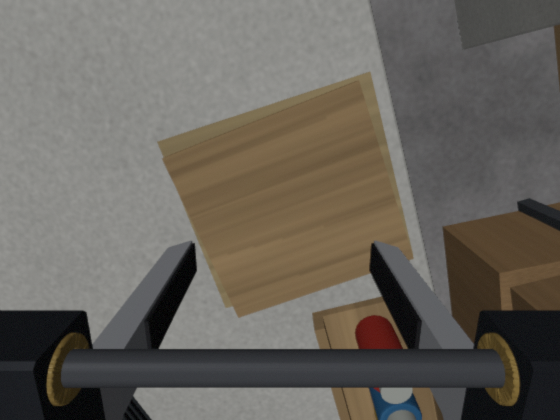

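The top view (x up, −y to the right) shows the wheel at about (143,248) with brass pins near (111,235), (170,225) and (147,281). The chuck is at about (317,242) with its collar.

Bottle candidates in the top view:
- orange (262,169)
- orange (337,328)
- turquoise (323,102)
- beige-grey (327,164)

Only the beige-grey one is unglazed bisque, so it fits the description. I'll enlarge it to confirm.

Run:
```python
import cv2,numpy as np
t=cv2.imread('pics/top0.png');s=cv2.imread('pics/scene0.png')
f=lambda i,x,y,w,h:cv2.resize(i[y:y+h,x:x+w],(400,300),interpolation=cv2.INTER_CUBIC)
m=np.vstack([np.hstack([f(t,70,170,160,160*3//4+30),f(t,260,190,120,90)]),np.hstack([f(t,290,130,80,60),f(s,230,220,80,80)])])
cv2.imwrite('pics/crop1.png',m)
```

```text
(no output)
```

View pics/crop1.png

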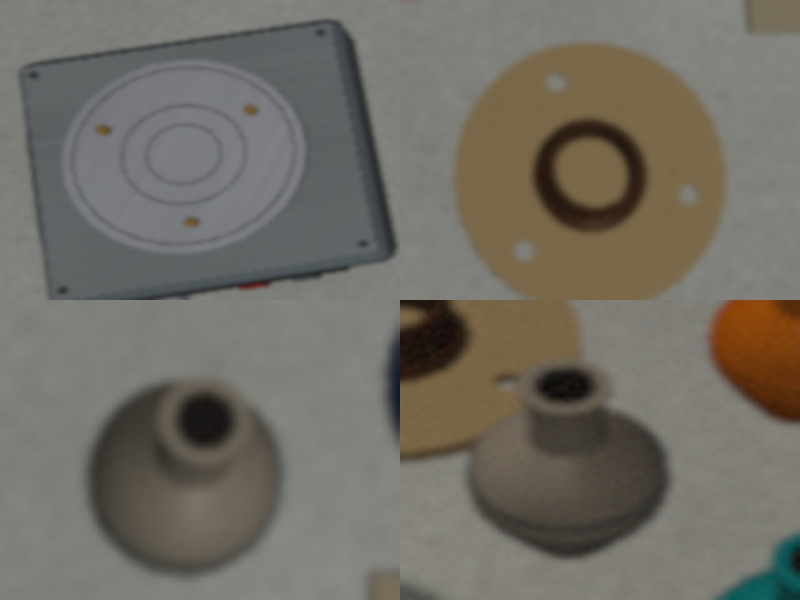

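```bash
cat > m.py <<'E'
from h import *
d=pickle.load(open('pics/top0.pkl','rb')); P=cloud(d)
hsv=cv2.cvtColor(d['frame'],cv2.COLOR_RGB2HSV)
# chuck disc: tan mask
def comp(mask,box):
    x0,y0,x1,y1=box; mm=np.zeros_like(mask); mm[y0:y1,x0:x1]=mask[y0:y1,x0:x1]; return mm
print('hsv chuck',hsv[265,300],hsv[220,330],'collar',hsv[232,303],'table',hsv[300,250], 'hole',hsv[215,307],hsv[248,347],hsv[265,297])
print('wheel',hsv[248,143],hsv[235,111],hsv[225,170],hsv[281,147],'housing',hsv[300,200],'bottle',hsv[170,320])
for n,(u,v) in dict(chuck=(300,260),whead=(130,260),collar=(303,232),bot=(327,160),hous=(205,290)).items(): print(n,P[v,u].round(4))
E
python3 m.py
```

```text
hsv chuck [ 20  63 122] [ 19 101 121] collar [ 18 108  78] table [ 42  10 133] hole [ 30  14 127] [ 34  14 126] [ 35  12 127]
wheel [108  10 127] [ 21 160 107] [ 20 154 109] [ 20 144 106] housing [99 27 96] bottle [20 48 96]
chuck [ 0.4463 -0.1036  0.0103]
whead [0.4423 0.2479 0.13  ]
collar [ 0.5115 -0.1126  0.0084]
bot [ 0.6433 -0.1595  0.1408]
hous [0.3802 0.1    0.0977]
```

The crop confirms it: a bisque, unglazed grey-beige bottle. Next I'll measure chuck, pins and bottle.

```bash
cat > m2.py <<'E'
from h import *
d=pickle.load(open('pics/top0.pkl','rb')); P=cloud(d)
hsv=cv2.cvtColor(d['frame'],cv2.COLOR_RGB2HSV); H,S,V=[hsv[...,i].astype(int) for i in range(3)]
def box(m,x0,y0,x1,y1):
    o=np.zeros(m.shape,np.uint8); o[y0:y1,x0:x1]=m[y0:y1,x0:x1]*255; return o
def cfit(xy):
    A=np.c_[2*xy,np.ones(len(xy))]; s=np.linalg.lstsq(A,(xy**2).sum(1),rcond=None)[0]; return s[:2],np.sqrt(s[2]+s[:2]@s[:2])
tan=box((H>10)&(H<28)&(S>38),270,195,362,288)
c=max(cv2.findContours(tan,cv2.RETR_EXTERNAL,cv2.CHAIN_APPROX_NONE)[0],key=cv2.contourArea)[:,0]
xy=np.array([onplane(d,u,v,.012)[:2] for u,v in c]); cc,r=cfit(xy); 
k=abs(np.linalg.norm(xy-cc,axis=1)-r)<.003; cc,r=cfit(xy[k]); print('chuck',cc,r)
fill=cv2.drawContours(np.zeros_like(tan),[c.reshape(-1,1,2)],-1,255,-1); hole=cv2.erode(fill,np.ones((7,7)))&~tan
n,l,st,ce=cv2.connectedComponentsWithStats(hole)
for i in range(1,n):
    if st[i,4]>8:
        p=onplane(d,*ce[i],.007)[:2]; q=p-cc; print('hole',ce[i].round(1),st[i,4],p.round(4),np.linalg.norm(q).round(4),np.degrees(np.arctan2(q[1],q[0])).round(2))
# collar top dark ring
dark=box((V<85),295,215,340,265)
c2=max(cv2.findContours(dark,cv2.RETR_EXTERNAL,cv2.CHAIN_APPROX_NONE)[0],key=cv2.contourArea)[:,0]
print('collar@.052',*cfit(np.array([onplane(d,u,v,.052)[:2] for u,v in c2])))
# pins
pin=box((H>12)&(H<28)&(S>80),95,190,195,300)
n,l,st,ce=cv2.connectedComponentsWithStats(pin); pts=[]
for i in range(1,n):
    if st[i,4]>3: pts.append(onplane(d,*ce[i],.139)[:2]); print('pin',ce[i].round(1),st[i,4],pts[-1].round(4))
pts=np.array(pts); w,rr=cfit(pts); print('wheel by pins',w,rr,[np.degrees(np.arctan2(*(p-w)[::-1])).round(2) for p in pts])
# wheel head by depth
m=(abs(P[...,2]-.132)<.006)&(P[...,0]>.25)&(P[...,1]>.1); m=box(m,80,190,205,310)
c3=max(cv2.findContours(m,cv2.RETR_EXTERNAL,cv2.CHAIN_APPROX_NONE)[0],key=cv2.contourArea)[:,0]
xy=np.array([onplane(d,u,v,.132)[:2] for u,v in c3]);print('head depth',*cfit(xy))
# same by brightness
br=box((V>115)&(S<25),80,190,202,305); br=cv2.morphologyEx(br,cv2.MORPH_OPEN,np.ones((3,3)))
c4=max(cv2.findContours(br,cv2.RETR_EXTERNAL,cv2.CHAIN_APPROX_NONE)[0],key=cv2.contourArea)[:,0]
xy=np.array([onplane(d,u,v,.132)[:2] for u,v in c4]);print('head bright',*cfit(xy))
# housing top outline (depth)
hm=box((P[...,2]>.08)&(P[...,2]<.115),60,160,240,340); cn=max(cv2.findContours(hm,cv2.RETR_EXTERNAL,cv2.CHAIN_APPROX_NONE)[0],key=cv2.contourArea)
xy=np.array([onplane(d,u,v,.098)[:2] for u,v in cn[:,0]]).astype(np.float32)*1000; print('housing',cv2.minAreaRect(xy))
# bottle lip: depth
b=box((P[...,2]>.128)&(P[...,2]<.16),300,130,350,190); ys,xs=np.nonzero(b); print('lip px',xs.mean(),ys.mean(),len(xs),np.nanmedian(P[ys,xs],0))
print('lip center',onplane(d,xs.mean(),ys.mean(),.142))
bt=box((H>10)&(H<30)&(S>30),300,140,352,190)
c5=max(cv2.findContours(bt,cv2.RETR_EXTERNAL,cv2.CHAIN_APPROX_NONE)[0],key=cv2.contourArea)[:,0]
print('belly',*cfit(np.array([onplane(d,u,v,.058)[:2] for u,v in c5])))
cv2.imwrite('pics/masks.png',np.hstack([cv2.resize((tan|pin|bt|hole|m),None,fx=1.4,fy=1.4)]))
E
python3 m2.py
```

```text
chuck [ 0.4864742  -0.14272649] 0.09412072944450083
hole [306.5 214.3] 14 [ 0.5537 -0.1222] 0.0703 16.99
hole [346.3 247.9] 18 [ 0.4725 -0.212 ] 0.0706 -101.38
hole [296.9 265. ] 20 [ 0.4353 -0.0963] 0.0691 137.78
collar@.052 [ 0.48199345 -0.13902992] 0.03662061608211367
pin [169.6 224.6] 13 [0.5121 0.1674]
pin [110.6 234.6] 13 [0.4938 0.2867]
pin [146.2 280.8] 13 [0.3995 0.2108]
wheel by pins [0.46839684 0.22177946] 0.06974640290177296 [np.float64(-51.17), np.float64(68.67), np.float64(-170.98)]
head depth [0.46829127 0.22031416] 0.09848841254249438
head bright [0.46284896 0.21953885] 0.0927365549913488
housing ((465.35491943359375, 215.8528594970703), (267.08306884765625, 284.6991271972656), 9.688896179199219)
lip px 330.91634980988596 153.9125475285171 263 [ 0.65627974 -0.16861803  0.1409554 ]
lip center [ 0.6561541  -0.16818977  0.142     ]
belly [ 0.65988584 -0.16924337] 0.04147092360559925
```

View pics/masks.png

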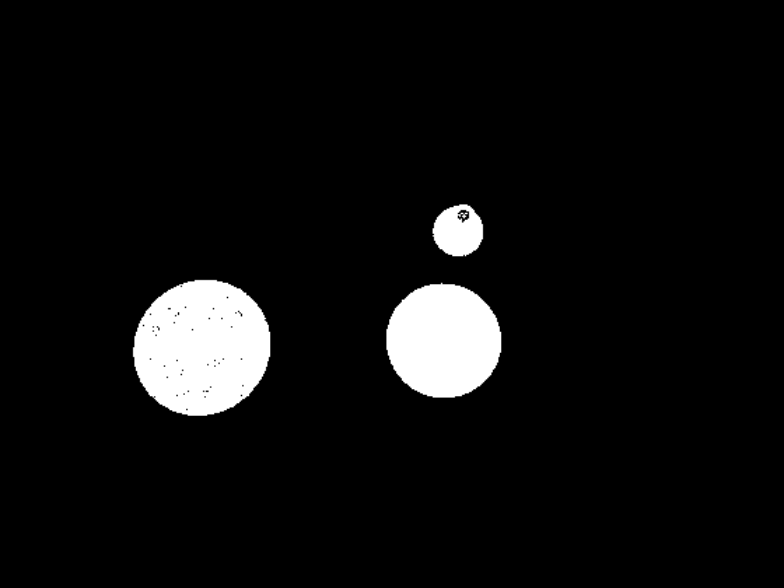

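Chuck centre (0.486,−0.143) with holes at about 17.8° mod 120. Pins at 68.85° mod 120, centre (0.468,0.222). Bottle lip at (0.656,−0.168). Next: check IK options for the gripper yaw.

```bash
cat >> h.py <<'E'
from scipy.spatial.transform import Rotation as Ro
def ori(a): return (Ro.from_euler('z',a,degrees=True)*Ro.from_euler('x',180,degrees=True)).as_rotvec()
E
python3 - <<'E'
from h import *
s=ctrl.get_state(); print((Ro.from_rotvec(s['tool_rot'])*Ro.from_euler('x',-180,degrees=True)).as_euler('zyx',degrees=True))
for a in range(-180,180,20):
    r=[]
    for p,da in (((.486,-.143,.021),0),((.486,-.143,.2),0),((.468,.222,.25),51),((.468,.222,.158),51),((.468,.222,.25),-69),((.657,-.168,.1),0),((.468,.222,.28),0)):
        q=ctrl.ik(p,ori(a+da)); r.append('-' if q is None else f'{q[0]:.1f}/{q[4]:.1f}/{q[6]:.2f}')
    print(a,r)
E
```

```text
[ 1.62422192e+02  2.35922957e-02 -7.66433387e-02]
-180 ['0.3/0.3/1.53', '0.1/-0.1/1.95', '-0.3/0.1/1.85', '-0.3/0.2/1.77', '-0.7/-0.2/0.05', '0.2/0.0/1.77', '-0.6/-0.0/1.11']
-160 ['0.4/0.5/1.70', '0.1/-0.1/2.25', '-0.3/0.2/2.16', '-0.2/0.3/2.04', '-0.7/-0.1/0.35', '0.3/0.1/2.05', '-0.5/0.0/1.40']
-140 ['0.5/0.7/1.84', '0.2/-0.1/2.55', '-0.2/0.2/2.45', '-0.2/0.3/2.33', '-0.6/-0.1/0.66', '0.3/0.2/2.33', '-0.4/0.1/1.71']
-120 ['0.6/0.9/2.02', '0.2/-0.0/2.86', '-0.1/0.3/2.75', '-0.1/0.4/2.60', '-0.6/-0.0/0.96', '0.4/0.3/2.60', '-0.3/0.1/2.01']
-100 ['0.7/1.0/2.27', '-0.5/-0.8/-2.28', '-1.2/-0.6/-2.23', '-0.1/0.5/2.88', '-0.5/0.0/1.26', '0.4/0.4/2.87', '-0.3/0.1/2.32']
-80 ['0.6/0.9/2.72', '-0.5/-0.8/-1.93', '-1.2/-0.6/-1.88', '-1.2/-0.9/-1.67', '-0.4/0.1/1.55', '-0.3/-1.0/-1.95', '-0.2/0.2/2.62']
-60 ['-0.2/-1.1/-1.34', '-0.5/-0.8/-1.58', '-1.1/-0.5/-1.73', '-1.0/-0.6/-1.61', '-0.3/0.1/1.85', '-0.3/-1.0/-1.60', '-0.1/0.2/2.93']
-40 ['-0.2/-1.1/-0.99', '-0.5/-0.8/-1.24', '-1.0/-0.4/-1.44', '-1.0/-0.5/-1.33', '-0.3/0.2/2.16', '-0.3/-1.0/-1.26', '-1.2/-0.6/-2.14']
-20 ['-0.2/-1.1/-0.64', '
[... 592 characters left out ...]
-1.1/-0.5/-1.73', '-0.1/-0.5/0.07', '-0.9/-0.3/-0.75']
80 ['0.1/-0.3/0.32', '-0.3/-0.5/0.57', '-0.7/-0.1/0.35', '-0.6/-0.1/0.36', '-1.0/-0.4/-1.44', '-0.0/-0.4/0.35', '-0.8/-0.2/-0.44']
100 ['0.2/-0.2/0.56', '-0.2/-0.4/0.85', '-0.6/-0.1/0.66', '-0.6/-0.1/0.65', '-1.0/-0.4/-1.15', '0.0/-0.3/0.63', '-0.8/-0.2/-0.13']
120 ['0.2/-0.1/0.81', '-0.2/-0.4/1.14', '-0.6/-0.0/0.96', '-0.5/-0.0/0.93', '-0.9/-0.3/-0.86', '0.1/-0.2/0.92', '-0.7/-0.1/0.17']
140 ['0.3/0.1/1.05', '-0.1/-0.3/1.43', '-0.5/0.0/1.26', '-0.5/0.0/1.22', '-0.9/-0.3/-0.56', '0.1/-0.1/1.20', '-0.7/-0.1/0.49']
160 ['0.3/0.2/1.29', '-0.0/-0.2/1.68', '-0.4/0.1/1.55', '-0.4/0.1/1.49', '-0.8/-0.2/-0.26', '0.2/-0.1/1.49', '-0.6/-0.1/0.80']
```

Run:
```python
from h import *
ctrl.movep([.468,.222,.32],ori(151)); d=snap('wrist','w1'); s=ctrl.get_state(); print(s['time'],s['position'],s['ft_force'])
```

```text
2.0 [0.46749312 0.22340171 0.31961775] [ 0.12435507 -0.33777647  0.2149419 ]
```

View pics/w1.png

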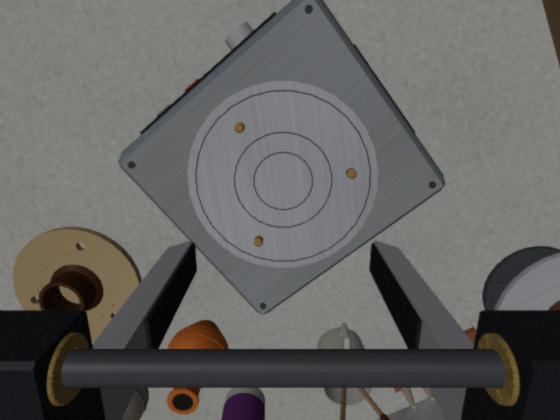

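The wrist view shows pins at (239,128), (351,174) and (259,241), with the whole head visible. I'll locate them, then look at the chuck from above.

```bash
cat > m3.py <<'E'
from h import *
def cfit(xy):
    A=np.c_[2*xy,np.ones(len(xy))]; s=np.linalg.lstsq(A,(xy**2).sum(1),rcond=None)[0]; return s[:2],np.sqrt(s[2]+s[:2]@s[:2])
def pins(d,z=.1395):
    hsv=cv2.cvtColor(d['frame'],cv2.COLOR_RGB2HSV); H,S,V=[hsv[...,i].astype(int) for i in range(3)]
    m=((H>12)&(H<28)&(S>90)).astype(np.uint8); m[260:]=0; m[:,:180]=0; m[:,390:]=0
    n,l,st,ce=cv2.connectedComponentsWithStats(m)
    pts=[]
    for i in range(1,n):
        if st[i,4]>25: pts.append(onplane(d,*ce[i],z)[:2]); print('pin',ce[i].round(1),st[i,4])
    pts=np.array(pts); w,r=cfit(pts); a=[np.degrees(np.arctan2(*(p-w)[::-1]))%120 for p in pts]; print('wheel',w,r,a); return w,np.mean(a)
def head(d):
    P=cloud(d); m=(abs(P[...,2]-.132)<.004).astype(np.uint8); m[:70]=0;m[275:]=0;m[:,:180]=0;m[:,385:]=0
    c=max(cv2.findContours(m,cv2.RETR_EXTERNAL,cv2.CHAIN_APPROX_NONE)[0],key=cv2.contourArea)[:,0]
    xy=np.array([onplane(d,u,v,.132)[:2] for u,v in c]); cc,r=cfit(xy);k=abs(np.linalg.norm(xy-cc,axis=1)-r)<.003; print('head',*cfit(xy[k]),np.nanmedian(P[150:200,260:300,2]))
def chuck(d,box,zd,smin=38):
    x0,y0,x1,y1=box
    hsv=cv2.cvtColor(d['frame'],cv2.COLOR_RGB2HSV); H,S,V=[hsv[...,i].astype(int) for i in range(3)]
    tan=np.zeros(H.shape,np.uint8); tan[y0:y1,x0:x1]=(((H>8)&(H<28)&(S>smin)|(V<55))*255)[y0:y1,x0:x1]
    c=max(cv2.findContours(tan,cv2.RETR_EXTERNAL,cv2.CHAIN_APPROX_NONE)[0],key=cv2.contourArea)[:,0]
    xy=np.array([onplane(d,u,v,zd+.012)[:2] for u,v in c]); cc,r=cfit(xy)
    for t in (.006,.003,.002): 
        k=abs(np.linalg.norm(xy-cc,axis=1)-r)<t; cc,r=cfit(xy[k])
    print('disc',cc,r,k.mean())
    fill=cv2.drawContours(np.zeros_like(tan),[c.reshape(-1,1,2)],-1,255,-1); hole=cv2.erode(fill,np.ones((5,5)))&~tan
    n,l,st,ce=cv2.connectedComponentsWithStats(hole); hp=[]
    for i in range(1,n):
        if st[i,4]>25:
            p=onplane(d,*ce[i],zd+.007)[:2]; q=p-cc; R=np.linalg.norm(q)
            print('hole',ce[i].round(1),st[i,4],p.round(4),R.round(4),np.degrees(np.arctan2(q[1],q[0])).round(2))
            if abs(R-.07)<.004: hp.append(p)
    if len(hp)==3: print('by holes',*cfit(np.array(hp)))
    return tan
if __name__=='__main__':
    d=pickle.load(open('pics/w1.pkl','rb')); pins(d); head(d)
    ctrl.movep([.486,-.143,.26],ori(100)); d=snap('wrist','w2'); s=ctrl.get_state(); print(s['time'],s['position'])
    chuck(d,(0,0,560,300),0)
E
python3 m3.py
```

```text
pin [238.9 127. ] 70
pin [350.8 173.1] 69
pin [258.1 240.8] 63
wheel [0.46896967 0.22381859] 0.06961266585104031 [np.float64(68.89073981999988), np.float64(68.78444063428645), np.float64(68.97757329464204)]
head [0.46943182 0.22347409] 0.09874569845494031 0.13235078538295791
3.4333 [ 0.48675622 -0.14117752  0.26003619]
disc [ 0.48818053 -0.14175259] 0.09433391633643544 1.0
hole [245.8 122.6] 100 [ 0.4359 -0.0953] 0.07 138.34
hole [340.6 161.6] 81 [ 0.5553 -0.1207] 0.0703 17.44
hole [261.6 220. ] 61 [ 0.4734 -0.2109] 0.0707 -102.05
by holes [ 0.48829323 -0.14219677] 0.07033694121885285
```

View pics/w2.png

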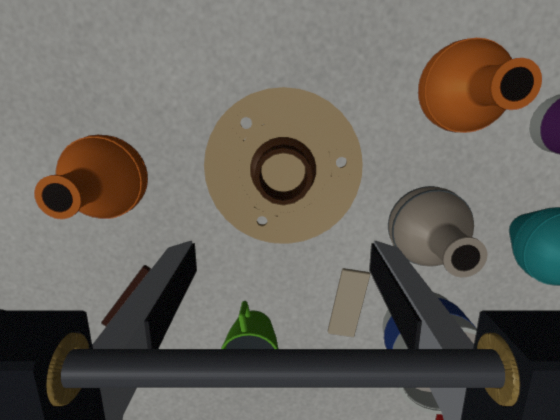

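The wrist view shows the chuck at (283,165), holes at (246,123), (341,162) and (262,220), and the bisque bottle at the right (430,226). Next: descend and grip the collar.

Run:
```python
from h import *
def st(t):
    s=ctrl.get_state(); print(t,round(s['time'],2),s['position'].round(4),np.round(s['ft_force'],2),np.round(s['ft_torque'],2),round(s['grip_width'],4),(Ro.from_rotvec(s['tool_rot'])*Ro.from_euler('x',-180,degrees=True)).as_euler('zyx',degrees=True).round(2))
st('0')
ctrl.move_straight([.4882,-.1420,.10],ori(100),feed=.2); st('a'); ctrl.hold(.2); st('a')
print(ctrl.move_straight([.4882,-.1420,.023],feed=.1,f_stop=8)); ctrl.hold(.2); st('b')
ctrl.move_gripper(.05,25); ctrl.hold(.2); st('grip')
```

```text
0 3.43 [ 0.4868 -0.1412  0.26  ] [0.4  1.32 0.24] [-0.09  0.1  -0.03] 0.0942 [ 1.002e+02 -2.000e-02  5.000e-02]
a 4.38 [ 0.4889 -0.1421  0.1007] [-0.34 -0.52 -0.55] [-0.01  0.1   0.02] 0.0937 [ 1.0002e+02 -8.0000e-02 -2.0000e-02]
a 4.58 [ 0.489  -0.1421  0.101 ] [ 0.13 -0.18  0.36] [-0.02  0.02 -0.03] 0.0942 [ 1.0002e+02 -1.2000e-01 -2.0000e-02]
False
b 5.7 [ 0.4887 -0.1421  0.0236] [0.15 0.57 0.14] [-0.02  0.04 -0.04] 0.0941 [ 1.0001e+02 -7.0000e-02 -2.0000e-02]
grip 6.48 [ 0.4879 -0.142   0.023 ] [-0.45  0.36  2.67] [-0.05  0.43  0.02] 0.0635 [1.e+02 3.e-02 1.e-02]
```

```bash
cat >> h.py <<'E'
def st(t):
    s=ctrl.get_state(); print(t,round(s['time'],2),s['position'].round(4),np.round(s['ft_force'],2),np.round(s['ft_torque'],2),round(s['grip_width'],4),(Ro.from_rotvec(s['tool_rot'])*Ro.from_euler('x',-180,degrees=True)).as_euler('zyx',degrees=True).round(2)); return s
E
python3 - <<'E'
from h import *
import m3
ctrl.move_straight([.4882,-.1420,.24],feed=.15); st('up')
ctrl.movep([.4692,.2236,.24],ori(151)); ctrl.hold(.4); s=st('wheel')
d=snap('wrist','w3'); m3.chuck(d,(0,0,560,330),s['position'][2]-.023)
E
```

```text
up 8.08 [ 0.4876 -0.1418  0.2393] [ 0.14  0.3  -3.72] [-0.05  0.05  0.04] 0.0631 [1.e+02 9.e-02 2.e-02]
wheel 9.85 [0.4694 0.2232 0.24  ] [ 0.32  0.82 -2.73] [-0.02  0.    0.06] 0.0632 [150.95  -0.    -0.  ]
disc [0.47941496 0.22469754] 0.09929499538371306 0.10695802185163887
hole [202.2 151.1] 422 [0.4012 0.2125] 0.0791 -171.16
hole [403.3 230.4] 223 [0.4961 0.2891] 0.0665 75.46
```

View pics/w3.png

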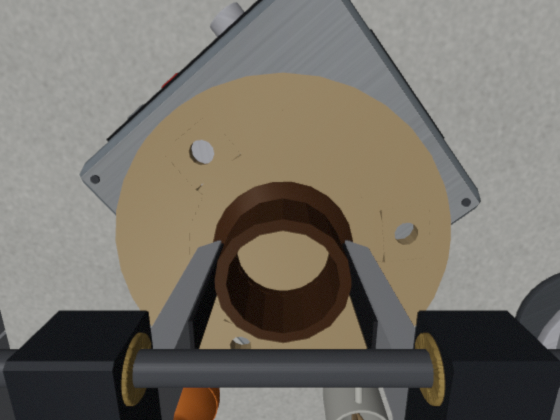

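The chuck is held level, with holes at (202,152), (405,233) and partly (240,344). The contour was contaminated, so I'll refit using the disc arc only.

Run:
```python
from h import *
import m3
d=pickle.load(open('pics/w3.pkl','rb')); zd=.217
hsv=cv2.cvtColor(d['frame'],cv2.COLOR_RGB2HSV); H,S,V=[hsv[...,i].astype(int) for i in range(3)]
tan=((H>10)&(H<28)&(S>60)&(V>60)).astype(np.uint8)*255; tan[305:]=0; tan[290:,:]=0
tan=cv2.morphologyEx(tan,cv2.MORPH_OPEN,np.ones((3,3)))
c=max(cv2.findContours(tan,cv2.RETR_EXTERNAL,cv2.CHAIN_APPROX_NONE)[0],key=cv2.contourArea)[:,0]
for zt in (.229,.2285):
    xy=np.array([onplane(d,u,v,zt)[:2] for u,v in c if v<285]); 
    k=abs(np.linalg.norm(xy-[.4692,.2236],axis=1)-.095)<.006
    for t in (.003,.0015): cc,r=m3.cfit(xy[k]); k=abs(np.linalg.norm(xy-cc,axis=1)-r)<t
    print('disc',*m3.cfit(xy[k]),k.sum())
cc,r=m3.cfit(xy[k])
def hole(u,v,w):
    sub=(S[v-w:v+w,u-w:u+w]<60).astype(np.uint8)|(V[v-w:v+w,u-w:u+w]<60); n,l,stt,ce=cv2.connectedComponentsWithStats(sub.astype(np.uint8)); i=1+np.argmax(stt[1:,4])
    # upper mouth: fit ellipse to contour convex hull
    cn=max(cv2.findContours((l==i).astype(np.uint8),cv2.RETR_EXTERNAL,cv2.CHAIN_APPROX_NONE)[0],key=len); e=cv2.minEnclosingCircle(cn)
    return ce[i]+[u-w,v-w],stt[i,4],np.array(e[0])+[u-w,v-w],e[1]
ps=[]
for u,v in((202,152),(405,232)):
    a,n,b,er=hole(u,v,18); p=onplane(d,*a,zd+.007)[:2]; pb=onplane(d,*b,zd+.012)[:2]; ps.append(pb); q=p-cc; qb=pb-cc
    print(a,n,b,er,p,np.linalg.norm(q),np.degrees(np.arctan2(*q[::-1]))%120,'encl',pb,np.linalg.norm(qb),np.degrees(np.arctan2(*qb[::-1]))%120)
i=d['frame'][:,:,::-1]
cv2.imwrite('pics/c3.png',np.hstack([cv2.resize(i[y-25:y+25,x-25:x+25],(260,260),interpolation=cv2.INTER_CUBIC) for x,y in((202,152),(405,232),(240,340))]))
# rigid 2-point: chord direction
dv=ps[0]-ps[1]; print('chord',np.linalg.norm(dv),'expected .1212; dir',np.degrees(np.arctan2(dv[1],dv[0])))
```

```text
disc [0.47050845 0.22380094] 0.09445083147701168 568
disc [0.470701   0.22369425] 0.09469871054032787 568
[202.31026786 151.03125   ] 448 [201.5 151.5] 13.209944725036621 [0.40118885 0.2126048 ] 0.07039115421792311 69.06416219554785 encl [0.40108626 0.21342393] 0.07036825877009441 68.39234999641303
[403.38075314 230.41841004] 239 [404.  231.5] 11.10190200805664 [0.49614862 0.28916801] 0.07024524644096998 68.76044274046029 encl [0.4943835  0.28857909] 0.06907172815614426 69.94828579297835
chord 0.11980264035532111 expected .1212; dir -141.14698007187297
```

View pics/c3.png

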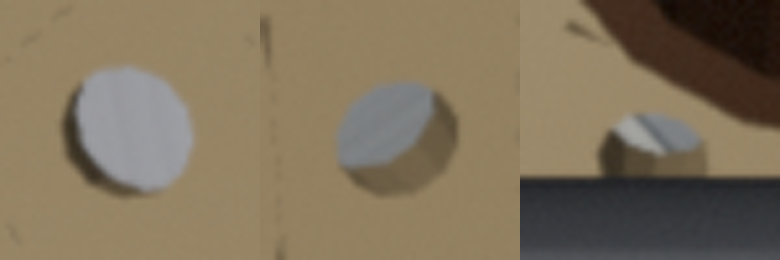

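Run:
```python
from h import *
d=pickle.load(open('pics/w3.pkl','rb'))
a=onplane(d,201.6,152.2,.229)[:2];b=onplane(d,406.2,233.8,.229)[:2]
print(a,b,np.linalg.norm(a-b))
# rigid fit: a at yaw t+? holes
from scipy.optimize import least_squares
def f(p): 
    th=p[2]; return np.r_[a-(p[:2]+.07*np.array([np.cos(th+np.radians(120)),np.sin(th+np.radians(120))])), b-(p[:2]+.07*np.array([np.cos(th),np.sin(th)]))]
r=least_squares(f,[.47,.223,np.radians(69)]); print(r.x[:2],np.degrees(r.x[2]),r.fun)
```

```text
[0.40142316 0.21326996] [0.49626075 0.28910611] 0.1214301882166621
[0.47070032 0.22385286] 68.64731250987579 [-7.28806937e-05 -5.82773637e-05  7.28806918e-05  5.82773661e-05]
```

Chuck in hand is at (0.4707,0.2239), yaw 68.65°. The pins are at (0.4692,0.2236), 68.9°. I'll correct by −1.5 mm in x and +0.25°, then do a guarded descent.

Run:
```python
from h import *
x,y=.4678,.2233
ctrl.move_straight([x,y,.172],ori(151.25),feed=.1); ctrl.hold(.2); st('above')
print(ctrl.move_straight([x,y,.1545],feed=.02,f_stop=4)); ctrl.hold(.2); st('down')
```

```text
above 10.93 [0.4682 0.2235 0.1726] [-0.39 -0.04 -2.67] [-0.01  0.01 -0.02] 0.0638 [ 1.5125e+02 -6.0000e-02  4.0000e-02]
True
down 11.94 [0.4675 0.2232 0.155 ] [-0.42  0.11  6.6 ] [-0.12  0.1   0.  ] 0.0633 [ 1.5126e+02  5.0000e-02 -2.0000e-02]
```

It reached z = 0.155, which is flush height, with about 9 N of contact. I'll ease off, release and look.

Run:
```python
from h import *
s=ctrl.get_state(); p=s['position']
ctrl.move_straight([p[0],p[1],.1552],feed=.02); ctrl.hold(.2); st('eased')
ctrl.move_gripper(.092); st('open')
ctrl.move_straight([p[0],p[1],.32],ori(151),feed=.25); ctrl.hold(.1); st('up'); d=snap('wrist','w4')
P=cloud(d)
hsv=cv2.cvtColor(d['frame'],cv2.COLOR_RGB2HSV)
import m3
m3.chuck(d,(170,60,400,290),.132)
for u,v in ((283,110),(220,150),(350,130),(340,215),(230,215),(200,180)): print((u,v),P[v,u].round(4))
```

```text
eased 12.39 [0.4676 0.2233 0.1551] [ 0.27  0.39 -1.28] [ 0.1  -0.14  0.08] 0.0633 [ 1.5126e+02  1.8000e-01 -1.0000e-01]
open 13.03 [0.4676 0.2232 0.1552] [-0.59  0.2   0.65] [-0.02  0.01  0.  ] 0.0915 [ 1.5126e+02  1.8000e-01 -1.0000e-01]
up 13.93 [0.4665 0.2228 0.3183] [-0.09 -0.17 -0.14] [ 0.06 -0.    0.02] 0.092 [ 1.51e+02  1.80e-01 -1.00e-01]
disc [0.46894088 0.22371833] 0.09438338640226734 1.0
hole [236.4 127.5] 48 [0.3979 0.2099] 0.0724 -169.0
(283, 110) [0.4053 0.2577 0.1437]
(220, 150) [0.4086 0.1853 0.1433]
(350, 130) [0.453  0.3051 0.1433]
(340, 215) [0.5251 0.2583 0.1448]
(230, 215) [0.4703 0.1595 0.1451]
(200, 180) [0.4244 0.1521 0.1442]
```

View pics/w4.png

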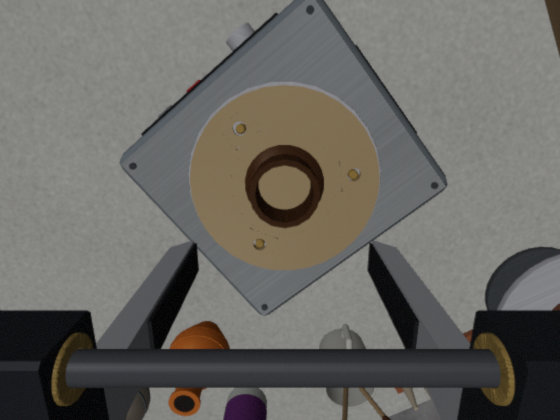

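Brass pins show in all three holes, at (240,128), (353,175) and (260,244). The disc top is at about 0.144 and its centre at (0.4689,0.2237), so it is flush. Now the bottle: a wrist look from above it.

Run:
```python
from h import *
ctrl.movep([.656,-.167,.25],ori(100)); ctrl.hold(.2); st('b'); d=snap('wrist','w5'); P=cloud(d)
m=((P[...,2]>.134)&(P[...,2]<.155)&(np.hypot(P[...,0]-.656,P[...,1]+.167)<.04)).astype(np.uint8)
ys,xs=np.nonzero(m); c=max(cv2.findContours(m,cv2.RETR_EXTERNAL,cv2.CHAIN_APPROX_NONE)[0],key=cv2.contourArea)[:,0]
import m3
print(len(xs),np.nanmedian(P[ys,xs,2]),'lip',*m3.cfit(np.array([onplane(d,u,v,.141)[:2] for u,v in c])),c.min(0),c.max(0))
```

```text
b 15.8 [ 0.6564 -0.1655  0.2504] [ 0.17  0.47 -0.9 ] [-0.04  0.06 -0.04] 0.0919 [ 1.0012e+02 -4.0000e-02  4.0000e-02]
1687 0.14250260349256394 lip [ 0.65834513 -0.16637473] 0.019321544712761055 [261 180] [307 225]
```

View pics/w5.png

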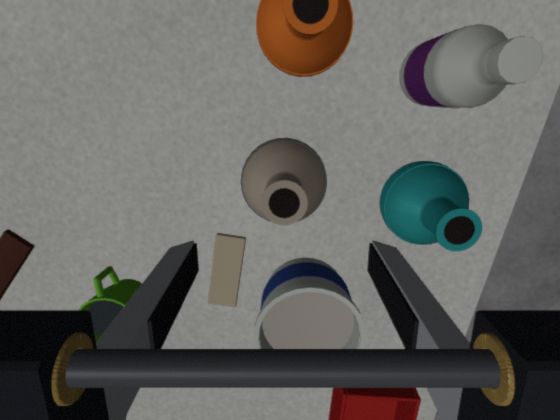

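The bisque bottle's lip is at (284,203), which gives (0.658,−0.166). The area around it is clear at finger height. Next: grip the neck and lift.

Run:
```python
from h import *
x,y=.6583,-.1664
ctrl.move_straight([x,y,.16],ori(100),feed=.15); ctrl.hold(.1); st('a')
ctrl.move_straight([x,y,.104],feed=.06,f_stop=5); ctrl.hold(.2); st('b')
ctrl.move_gripper(.02,25); ctrl.hold(.2); st('grip')
p=ctrl.get_state()['position']
ctrl.move_straight([p[0],p[1],.32],feed=.15); st('up')
ctrl.movep([.469,.2237,.34],ori(150)); ctrl.hold(.4); st('wheel')
d=snap('wrist','w6'); snap('scene','s6')
```

```text
a 16.7 [ 0.6592 -0.1669  0.1614] [ 0.42 -0.01  0.13] [-0.07  0.05 -0.01] 0.0917 [ 1.0e+02 -1.4e-01 -5.0e-02]
b 17.98 [ 0.6585 -0.1664  0.1044] [ 1.4  -0.43  0.44] [-0.09  0.07  0.02] 0.0924 [ 1.0001e+02 -3.0000e-02 -1.0000e-02]
grip 19.08 [ 0.6583 -0.1665  0.104 ] [ 0.39  0.97 -0.  ] [-0.09  0.14 -0.02] 0.0373 [100.   0.  -0.]
up 20.68 [ 0.6578 -0.1662  0.319 ] [-0.06 -0.15 -2.68] [-0.08  0.06 -0.06] 0.0374 [1.e+02 1.e-01 3.e-02]
wheel 22.68 [0.4692 0.2235 0.3399] [ 0.63 -0.32 -2.31] [ 0.05  0.05 -0.02] 0.0373 [ 1.4997e+02  1.0000e-02 -1.0000e-02]
```

View pics/w6.png

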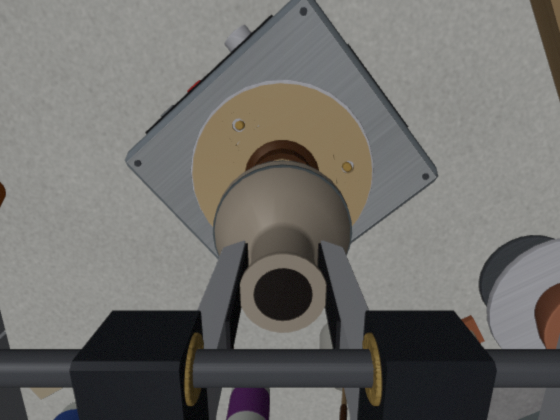

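View pics/s6.png

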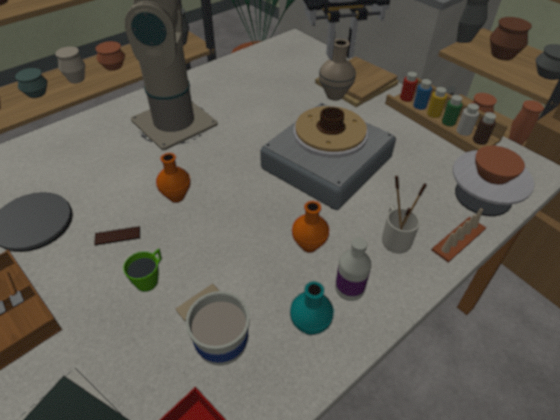

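The grip width of 37 mm is wider than the neck's 33 mm, so I'll check that the bottle hangs upright and centred before lowering it.

Run:
```python
from h import *
import m3
d=pickle.load(open('pics/w6.pkl','rb')); P=cloud(d)
print('lip z',P[325:331,275:290,2].mean(),'at',P[328,283], 'expected .378'); print('lip c',onplane(d,283,293,.378))
m=((P[...,2]>.37)&(P[...,2]<.385)&(np.hypot(P[...,0]-.469,P[...,1]-.2237)<.03)).astype(np.uint8); m[:,:242]=0;m[:,325:]=0
ys,xs=np.nonzero(m);print(len(xs),xs.min(),xs.max(),ys.min(),ys.max(),np.median(P[ys,xs,2]))
# tilt: plane fit on lip
A=np.c_[P[ys,xs,:2],np.ones(len(xs))]; k=np.ones(len(xs),bool)
for _ in range(3):
    s=np.linalg.lstsq(A[k],P[ys,xs,2][k],rcond=None)[0]; k=abs(A@s-P[ys,xs,2])<.002
print('lip slope',s,k.sum())
i=cv2.imread('pics/s6.png'); cv2.imwrite('pics/c6.png',cv2.resize(i[20:180,240:420],(720,560),interpolation=cv2.INTER_CUBIC))
```

```text
lip z 0.3782969500575745 at [0.48522251 0.21552467 0.37826862] expected .378
lip c [0.46987806 0.22439732 0.378     ]
5553 242 324 252 332 0.3785569223916649
lip slope [ 1.43416936e-04 -4.60125103e-03  3.79522735e-01] 5456
```

View pics/c6.png

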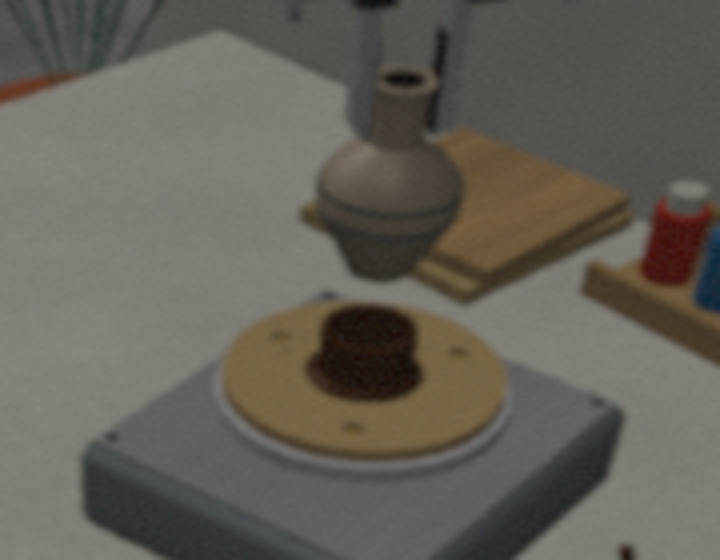

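The bottle is upright (lip slope under 0.005) and within 1.2 mm of the collar axis. Next: guarded lowering.

Run:
```python
from h import *
x,y=.4680,.2230
ctrl.move_straight([x,y,.295],feed=.08); ctrl.hold(.2); st('a')
print(ctrl.move_straight([x,y,.270],feed=.015,f_stop=3)); ctrl.hold(.2); st('contact')
```

```text
a 23.69 [0.4684 0.2231 0.2955] [ 0.19  0.35 -2.49] [ 0.02 -0.01 -0.  ] 0.0375 [ 1.5e+02 -6.0e-02  4.0e-02]
True
contact 25.09 [0.4682 0.2233 0.2753] [0.21 0.36 6.74] [ 0.07 -0.09 -0.01] 0.0373 [ 1.5e+02 -1.0e-02  2.0e-02]
```

Contact came at z = 0.275 (0.276 expected), so the bottle is seated. I'll ease off, open gently and check.

Run:
```python
from h import *
p=ctrl.get_state()['position']
ctrl.move_straight([p[0],p[1],.2758],feed=.02); ctrl.hold(.2); st('eased')
ctrl.move_gripper(.07); ctrl.hold(.2); st('open')
ctrl.move_straight([p[0],p[1],.40],feed=.15); ctrl.hold(.2); st('up')
ctrl.movep([.35,.40,.42],ori(150)); ctrl.hold(.2); st('away')
snap('scene','s7'); d=snap('top','t7'); P=cloud(d)
m=((P[...,2]>.304)&(P[...,2]<.325)&(np.hypot(P[...,0]-.469,P[...,1]-.2237)<.04)).astype(np.uint8)
ys,xs=np.nonzero(m)
if len(xs): print('lip z',np.median(P[ys,xs,2]),len(xs),'exp .314; c',onplane(d,xs.mean(),ys.mean(),.314))
a=cv2.imread('pics/s7.png')[20:180,240:420];b=cv2.imread('pics/t7.png')[170:330,60:240]
cv2.imwrite('pics/c7.png',np.hstack([cv2.resize(q,(390,350),interpolation=cv2.INTER_CUBIC) for q in(a,b)]))
# bystander change
for n,o in (('scene0','s7'),('top0','t7')):
    D=cv2.absdiff(cv2.imread(f'pics/{n}.png'),cv2.imread(f'pics/{o}.png')).max(2); D=cv2.threshold(cv2.GaussianBlur(D,(5,5),0),20,255,0)[1]
    nn,l,s,c=cv2.connectedComponentsWithStats(D); print(n,[(c[i].round().tolist(),int(s[i,4])) for i in range(1,nn) if s[i,4]>15])
```

```text
eased 25.54 [0.468  0.2234 0.2756] [ 1.32 -0.41  0.44] [ 0.18 -0.09 -0.05] 0.0376 [ 1.5001e+02  1.3000e-01 -6.0000e-02]
open 26.43 [0.4682 0.2233 0.2758] [ 0.59 -0.38  0.2 ] [0.03 0.03 0.03] 0.0696 [ 1.5001e+02  1.1000e-01 -5.0000e-02]
up 27.6 [0.4678 0.2232 0.3992] [0.39 0.01 0.12] [-0.01 -0.01 -0.01] 0.07 [ 1.5e+02  1.9e-01 -1.0e-01]
away 28.66 [0.3514 0.3984 0.4201] [-0.39 -0.27  0.73] [-0.03  0.06  0.03] 0.0698 [ 1.498e+02 -2.000e-02 -2.000e-02]
lip z 0.31259430424192924 451 exp .314; c [0.46832532 0.22128054 0.314     ]
scene0 [([138.0, 2.0], 50), ([185.0, 4.0], 64), ([373.0, 12.0], 96), ([140.0, 12.0], 36), ([143.0, 25.0], 99), ([173.0, 21.0], 73), ([331.0, 119.0], 3576), ([237.0, 242.0], 5106)]
top0 [([326.0, 165.0], 1281), ([142.0, 248.0], 7087), ([316.0, 243.0], 5230)]
```

View pics/c7.png

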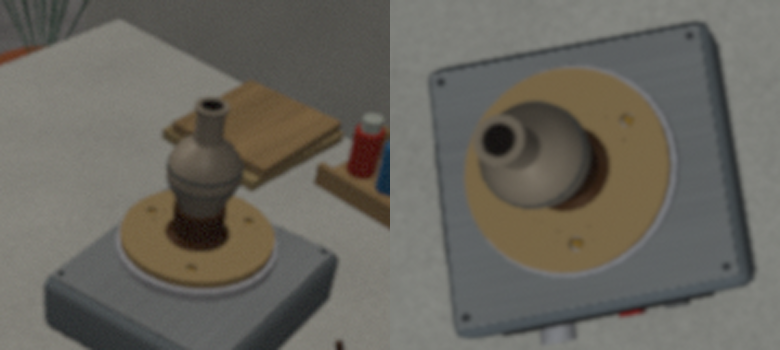

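View pics/t7.png

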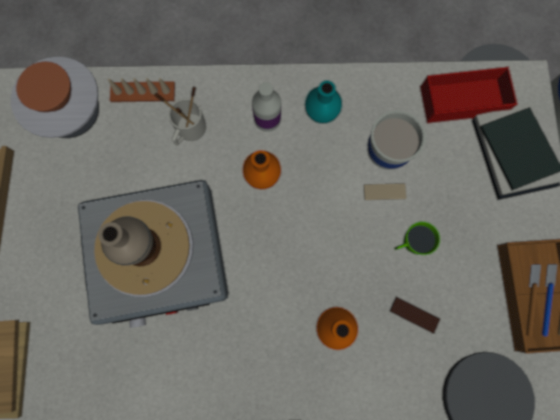

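The bottle stands upright in the collar. Its lip is at (0.4683,0.2213), against (0.4684,0.2218) for the wheel centre in the same camera. Nothing else has changed, so I'm handing in.

Run:
```python
from cell import ctrl
ctrl.job_done(); print(ctrl.get_state()['time'])
```

```text
the job is handed in; nothing more can be done
the job is handed in; nothing more can be done
```

The chuck is flush on the wheel head with all three pins in its holes, and the bisque bottle stands upright in the collar. I handed the job in at about 29 s on the robot's clock; no verdict was given.

- **Chuck:** I gripped it by the collar, turned it 51° and used the wrist camera to correct 1.5 mm and 0.25° over the pins. The holes were already lined up, so it slid straight onto the pins in a guarded descent and needed no searching turn on the pin tops. The tool force changed by about 9 N. After release, brass showed in all three holes, the disc top was at about 0.144 m, and its centre was within about 0.6 mm of the wheel's.
- **Bottle:** I lifted it by the neck and lowered it into the collar under force control, again with a change of about 9 N. After release, its lip was within about 0.5 mm of the wheel axis in the top camera, at z 0.3126 m against 0.314 m expected. It looked upright in two views. I did not measure its tilt after release, only while it hung in the gripper.
- **Everything else:** Comparing images before and after in both fixed cameras showed changes only where the arm, chuck and bottle had been.

Two readings disagreed, neither of which mattered:
- **Neck grip width:** the gripper closed to 37 mm on the neck instead of 33 mm, but the bottle hung upright.
- **Hole detection:** the automatic detection failed on two pictures of the chuck. For the one in the hand I refitted the disc edge and read the hole positions from an enlarged crop. For the one after release I judged the pins by eye.

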